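# Shut down, vent and open the pressure cooker

### The job

The electric pressure cooker has finished; open it the safe way; every step is a push with the closed fingertips, nothing needs gripping. First press the round off key at the right-hand end of its front panel until the sunk wide key in the middle pops up; then press the round steam-release button on the lid until it stays down, and let the small steel pin beside it sink; last press the lid catch in front of the lid so that the lid springs wide open by itself, and finish clear of it once it stands open. Do not press the left-hand key, do not lift or pull the lid with the fingers, and leave the things standing round the cooker where they are.

Things in the scene. Friction and masses are not known exactly. Their poses are not given: they have to be found in the camera images.
- cooker: White round electric pressure cooker, 215 mm wide, 340 mm deep, fixed on the worktop. Origin: centre of its round body, on the worktop; its front faces its own -x, y to its left, z up. Closed lid's top 174 mm up, grey valve island on it 179 mm. The key panel in front is 178 mm wide, reaches to x = -215 mm, slopes 20 degrees down to the front; three black keys in a row along y, 54 mm apart.
- off_key_top (a point): Centre of the top face of the off key: the round black key, 28 mm across, at the right-hand (cooker's -y) end of the panel, 98 mm above the worktop. The point's z axis points straight out of the key, i.e. up and 20 degrees towards the robot; the key is pressed against it. Its top stands 11 mm proud of the panel.
- off_key (a joint): Travel of the off key in m: 0 up, 0.008 fully pressed. A spring brings it back. Pressed 4 mm or more it lets the sunk key pop up. Takes about 3 to 5 N.
- cook_key (a joint): Travel of the cook key (wide black key, 42 x 26 mm, in the middle of the panel) in m: 0 up, about 0.006 latched down. It starts latched down, and pops up by its spring when the off key is pressed.
- warm_key (a joint): Travel of the warm key (black key, 36 x 26 mm, at the left-hand end of the panel) in m: 0 up, about 0.006 latched down. It starts up and is not to be pressed.
- steam_button_top (a point): Centre of the top face of the steam-release button: round, black, 28 mm across, on the right-hand (-y) half of the grey island on the lid, 190 mm above the worktop while it is up; it stands 11 mm proud of the island. Site z axis points straight out of it (up while the lid is shut); the button is pressed against it.
- steam_button (a joint): Travel of the steam-release button in m: 0 up, 0.008 fully pressed; pressed 7 mm or more (3 to 5 N) it clicks and stays down at about 0.006.
- float_pin (a joint): How far the steel float pin (11 mm across, on the left-hand half of the island, 62 mm beside the button) has sunk, in m: 0 up (8 mm proud), about 0.0075 down. It sinks by itself within about 2 s once the steam button is down. Until it is more than 0.005 down it bolts the lid catch.
- catch_top (a point): Centre of the top face of the lid catch: black bar key 44 mm wide and 28 mm deep on the small tower between the key panel and the lid's front rim, 143 mm above the worktop, 11 mm proud; pressed straight down. The lid's rim begins 11 mm behind it.
- catch (a joint): Travel of the lid catch in m: 0 up, 0.008 fully pressed, springs back. Pressed 4 mm or more (3 N; fully down 4 N) it frees the lid, provided the float pin has sunk; before that it is blocked after less than 2 mm.
- lid_front (a point): Middle of the lid's front rim. The round lid is 217 mm across and is hinged at its back, 226 mm behind this point and 137 mm above the worktop.
- lid (a joint): Opening angle of the lid in rad: 0 shut, 1.25 wide open. When freed it rises by a damped spring in about 3 s, its front rim going up and back, away from the robot.
- tumbler: Drinking glass, 80 mm across, 91 mm high, standing beside the cooker; origin under its centre. Bystander.
- mug_blue: White mug, 78 mm across, 116 mm with its handle, 101 mm high, standing beside the cooker; origin under its middle. Bystander.
- salt_mill: Glass salt mill, 51 mm across, 124 mm high, standing beside the cooker; origin under its centre. Bystander.
- rice_bowl: White bowl, 116 mm across, 52 mm high, on the left of the worktop; origin under its centre. Bystander.
- teaspoon: Steel teaspoon, 130 mm long, lying in front of the cooker; origin under its middle. Bystander.
- wooden_spoon: Wooden spoon, 315 mm long, lying on the right of the worktop; origin under its middle. Bystander.

How it is judged:
By the outcome, as a careful person would: the job done as asked, in the order asked, and still so for the second after the job is handed in, with the robot touching nothing.
It also fails if it takes over 45 s, if anything falls off the work surface, if the arm or the gripper's body presses on something with over 40 N, if the wrist force passes 120 N, or if a joint passes its speed limit or range.

### The arm

A 6-joint arm with a two-finger parallel gripper is mounted at the origin on a cart in front of the work surface, level with it; the furniture and walls round the work are solid. World frame = base frame: x ahead of the robot, y to its left, z up, the work surface at z = 0. Lengths are in m, angles in rad, forces in N, time in s.
With the tool pointing down it reaches from about 0.225 to 0.875 m from the base axis. Payload 3.4 kg.
Tool frame: the origin (TCP) lies at the very end of the fingers, on their centre line; the grasp point (between the pads) lies 19 mm behind it (grip_depth is the distance from the TCP to the grasp point, in m); x points along the fingers, z is the direction in which the jaws open and shut, and the axes are right-handed (so a half turn about x gives the same grasp; the last joint's range is limited). The gripper opens to 85 mm and grips with 20 to 120 N. Pads are 22 mm wide; open, the fingers measure 114 mm over their backs; the gripper's body (76 mm by 85 mm) begins 54 mm behind the grasp point. The pads swing forward as they close: fully open they stand 13 mm farther back than shut.
Start: joints at [-1.294, 0.276, 1.505, -0, 1.361, -0.121], TCP at [0.223, -0.53, 0.231] pointing down, gripper open.
Joint ranges: [-2.89, 2.89], [-0.75, 2.08], [0.22, 2.7], [-1.18, 4.32], [0.11, 2.71], [-2.7, 2.7]. Speed limits (rad/s): [2.57, 2.57, 3.14, 3.14, 3.14, 3.14].

### API

Orientations are given as a unit quaternion [w, x, y, z].
In Python, from rig import get_state, get_image, sign_off, grip_depth gives the robot as it stands. The module is installed in compiled form; this text tells all that it offers.
- The arm moves only by the tool arm_command, never from a script. Its argument "series" is a list of rows, each an object with "dp": the shift along the tool's x, y, z scaled (see below), a list of three; "angular": the turn, a rotation vector about the tool's x, y, z scaled (see below), a list of three; "gripper": the finger opening in mm, from 0 to 85.4. A call has exactly 8 rows; each row shifts and turns the pose as measured when the row begins, along the tool's axes as they then stand; what a row does not reach is not made up. The controller multiplies each number of a shift by 0.12 m and each number of a turn by 90 degrees. A row lasts 1/8 s, in which the tool goes at most 62.5 mm and 10.7 degrees, less where a joint would pass 70% of its speed; a pose out of reach is approached as far as the arm can. A call with a number of a shift or a turn outside -1 to 1 is refused whole. A call with a gripper value outside its range is refused whole. The fingers move at their own pace and stop on an object; "grip_force" is the grip in N (left out, the last holds). Time passes only in rows, so rows that do not move let the fingers close, or fill a call up. It gives the time, the measured TCP pose, the force and the opening at its end, in the units of the state.
- get_state(): the state, without advancing time (a new reading comes with each control period).
- get_image(name): name is "scene" or "top" or "wrist"; returns a dict with "image" (480x640x3 uint8, blue, green, red), "depth" (480x640 float32, m along the optical axis (not along the pixel's ray), 0 where there is no reading), "mtx" (3x3 intrinsics, pixels), "view" (4x4, takes a point from world to camera coordinates); the wrist camera has in their place "mount" (4x4, takes a point from camera to tool coordinates, whose origin is the TCP and whose axes are the tool frame's). Camera axes: x right, y up, looking along -z (the intrinsics and any distortion apply to the point x, -y, -z); pixel columns grow to the right and rows downward; lengths in m; the calibration is good to about 2 mm. The wrist camera is an equidistant fisheye: a pixel r from the principal point sees the ray r / f radians off the axis. A picture is of the moment at which its call begins: read the wrist's pose just before it.
- sign_off(): hands the job in, once; it reports no verdict.
The state is a dict: "clock": time; "qpos": joint angles; "qd": joint speeds; "effort": joint torques, N m; "position": TCP position; "ee_rot": TCP orientation; "contact_force": force on the tool from outside, world axes, zero at the start; "moment": the same for the moment, N m; "width": finger opening in m.
Only numpy, scipy, OpenCV 4.12 (cv2) and the standard library are available. Lean on these libraries where they do the work, as an engineer would, in place of code of your own. Each camera call takes 0.05 s, during which the arm holds its last target. There are 200 camera calls.

## Working session

There is one attempt and no reset: what is moved stays moved. The work goes in short steps, Python scripts to look and compute and a tool call to move; the robot and the scene stay as the last step left them, time stands still between calls to the robot, and variables do not carry over. Pictures are saved under pics/ and viewed, about 8 in all and at most 12, crops included, and the job is handed in when it is done.

Besides the shell and the picture viewer there is one more tool, called after "Request:" as name([rows], argument=value, ...), one row to a line, values as JSON. arm_command: Moves the arm, as the interface text tells. Its arguments: {"type":"object","properties":{"series":{"type":"array","items":{"type":"object","properties":{"dp":{"type":"array","items":{"type":"number"}},"angular":{"type":"array","items":{"type":"number"}},"gripper":{"type":"number"}}}},"grip_force":{"type":"number"}},"required":["series"]}

```bash
mkdir -p pics; python3 - <<'E'
from rig import *
import cv2, numpy as np
s=get_state(); print(s)
for n in ("scene","top"):
    d=get_image(n); cv2.imwrite(f"pics/{n}0.png",d["image"]); np.savez(f"pics/{n}0.npz",**{k:v for k,v in d.items()})
    print(n,d["mtx"].tolist(),np.round(d["view"],4).tolist(),d["depth"].min(),d["depth"].max())
print(grip_depth if not callable(grip_depth) else grip_depth())
E
```

```text
{'clock': 0.0, 'qpos': array([-1.29399036e+00,  2.76601617e-01,  1.50619608e+00, -5.45146942e-06,
        1.36070069e+00, -1.20986732e-01]), 'qd': array([ 0.0002354 ,  0.00020464, -0.00083549,  0.00276645,  0.00049344,
       -0.00025102]), 'effort': array([-2.83913096e-04, -4.16776299e+01, -2.45809740e+01, -9.99442977e-05,
        1.11137959e-02, -2.36894024e-06]), 'position': array([ 0.22259193, -0.5295597 ,  0.23041087]), 'ee_rot': array([ 0.58842306,  0.3917848 ,  0.58944965, -0.39091185]), 'contact_force': array([ 0.69338704, -0.37022974,  0.53955562]), 'moment': array([-0.01452434,  0.02387989,  0.00024776]), 'width': 0.08526410780063279}
scene [[544.5360429629557, 0.0, 319.35384344838604], [0.0, 544.5360429629557, 243.62040198204124], [0.0, 0.0, 1.0]] [[-0.9503, -0.3113, 0.0036, 0.5236], [0.2013, -0.6056, 0.7699, -0.2457], [-0.2375, 0.7323, 0.6382, -1.7825], [0.0, 0.0, 0.0, 1.0]] 0.0 3.9950378
top [[514.2399479101838, 0.0, 319.062551081424], [0.0, 514.2399479101838, 241.19190906317172], [0.0, 0.0, 1.0]] [[-0.3849, -0.923, -0.0049, 0.1623], [0.8897, -0.3724, 0.2642, -0.5835], [-0.2457, 0.0973, 0.9644, -1.47], [0.0, 0.0, 0.0, 1.0]] 0.0 2.768421
0.0187
```

View pics/scene0.png

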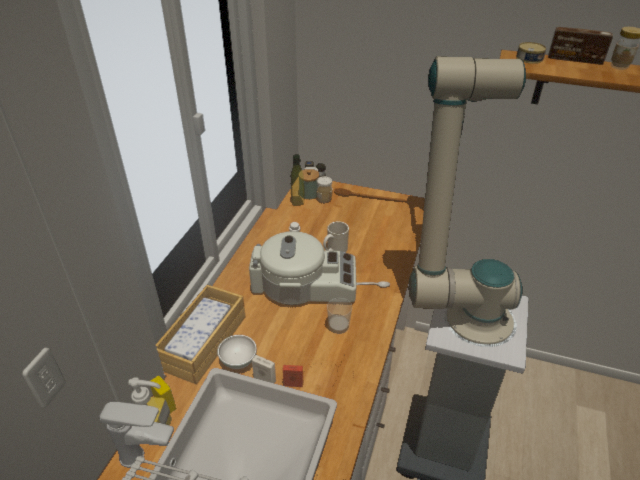

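View pics/top0.png

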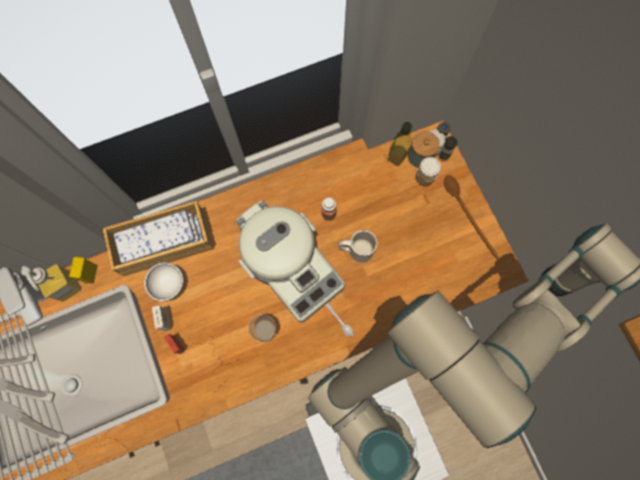

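The scene view shows the cooker in mid-worktop, with the mug behind it on the right and the tumbler to its left. In the top view the lid is near (277,243), the island at (273,237), the catch at (304,279), and the keys at about (331,283), (316,295) and (300,308). Next I measure the dark blobs.

```bash
cat > h.py <<'E'
import numpy as np, cv2
def ray(d,u,v):
    M=d["view"];K=d["mtx"];R=M[:3,:3]
    c=-R.T@M[:3,3]; r=R.T@np.array([(u-K[0,2])/K[0,0],-(v-K[1,2])/K[1,1],-1]); return c,r
def onz(d,u,v,z):
    c,r=ray(d,u,v); return c+r*(z-c[2])/r[2]
def dep(d,u,v):
    c,r=ray(d,u,v); return c+r*d["depth"][int(round(v)),int(round(u))]
E
python3 - <<'E'
import numpy as np,cv2
from h import *
for n,(x0,y0,x1,y1) in (("top",(225,190,365,330)),("scene",(240,215,380,320))):
    d=dict(np.load(f"pics/{n}0.npz")); im=d["image"]
    g=im.max(2); m=np.zeros_like(g); m[y0:y1,x0:x1]=(g[y0:y1,x0:x1]<75)*255
    k,l,st,ce=cv2.connectedComponentsWithStats(m)
    for i in range(1,k):
        if st[i,4]>25:
            u,v=ce[i]; print(n,np.round(ce[i],1),st[i].tolist(),"depth pt",np.round(dep(d,u,v),3),"z.098",np.round(onz(d,u,v,.098),3)[:2],"z.19",np.round(onz(d,u,v,.19),3)[:2],"z.143",np.round(onz(d,u,v,.143),3)[:2])
    s=5 if n=="top" else 5
    c=cv2.resize(im[y0:y1,x0:x1],None,fx=s,fy=s,interpolation=cv2.INTER_CUBIC)[:600,:800]; cv2.imwrite(f"pics/{n}c.png",c)
E
```

```text
top [280.8 228.3] [277, 225, 8, 8, 50] depth pt [0.649 0.021 0.191] z.098 [0.677 0.017] z.19 [0.649 0.021] z.143 [0.663 0.019]
top [305.2 277.7] [298, 271, 15, 14, 110] depth pt [0.501 0.008 0.141] z.098 [0.51  0.006] z.19 [0.492 0.011] z.143 [0.501 0.009]
top [331.2 282.7] [328, 279, 8, 8, 50] depth pt [ 0.467 -0.058  0.094] z.098 [ 0.467 -0.057] z.19 [ 0.451 -0.049] z.143 [ 0.459 -0.053]
top [316.4 294.1] [310, 288, 13, 13, 90] depth pt [ 0.454 -0.005  0.092] z.098 [ 0.453 -0.005] z.19 [0.438 0.   ] z.143 [ 0.446 -0.002]
top [302.3 305.8] [297, 300, 12, 12, 82] depth pt [0.437 0.045 0.095] z.098 [0.437 0.045] z.19 [0.423 0.047] z.143 [0.43  0.046]
scene [288.4 239.1] [285, 237, 8, 6, 36] depth pt [0.652 0.022 0.185] z.098 [ 0.693 -0.078] z.19 [0.65  0.027] z.143 [ 0.672 -0.026]
scene [331.8 257.1] [328, 253, 8, 9, 67] depth pt [0.503 0.018 0.144] z.098 [ 0.517 -0.033] z.19 [0.488 0.068] z.143 [0.503 0.017]
scene [346.8 256.5] [343, 254, 8, 6, 33] depth pt [ 0.469 -0.052  0.098] z.098 [ 0.469 -0.052] z.19 [0.444 0.051] z.143 [ 0.457 -0.002]
scene [346.6 267.6] [344, 264, 6, 9, 45] depth pt [ 0.457 -0.007  0.089] z.098 [0.455 0.003] z.19 [0.43  0.101] z.143 [0.442 0.051]
scene [346.9 278.1] [344, 274, 7, 9, 56] depth pt [0.439 0.051 0.098] z.098 [0.439 0.051] z.19 [0.416 0.146] z.143 [0.428 0.098]
```

View pics/topc.png

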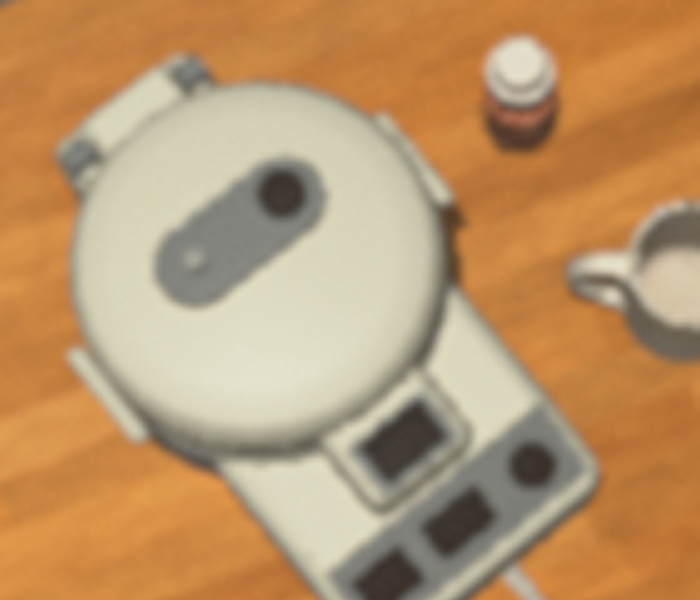

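```bash
cat >> h.py <<'E'
from scipy.spatial.transform import Rotation as Ro
from rig import get_state
YAW=0.28
cx=np.array([np.cos(YAW),np.sin(YAW),0]); cy=np.array([-np.sin(YAW),np.cos(YAW),0]); ez=np.array([0,0,1.])
OFF=np.array([.468,-.055,.098]); BUT=np.array([.649,.022,.190]); CAT=np.array([.502,.011,.143])
def orient(t):
    x=np.sin(np.radians(t))*cx-np.cos(np.radians(t))*ez
    return [Ro.from_matrix(np.c_[x,np.cross(z,x),z]) for z in (cy,-cy)]
def go(p,t):
    s=get_state(); q=s["ee_rot"]; C=Ro.from_quat([q[1],q[2],q[3],q[0]])
    best=min(orient(t),key=lambda r:(C.inv()*r).magnitude())
    w=(C.inv()*best).as_rotvec()
    print("pos",np.round(s["position"],4),"F",np.round(s["contact_force"],2),"q",np.round(s["qpos"],2),"w",round(s["width"],3),"t",round(s["clock"],2))
    d=np.asarray(p)-s["position"]
    print(" turn deg",np.round(np.degrees(w),1),"units",np.round(np.degrees(w)/90,3)," world d",np.round(d,4))
    print(" shift units: now-axes",np.round(C.inv().apply(d)/.12,3)," final-axes",np.round(best.inv().apply(d)/.12,3))
E
python3 - <<'E'
from h import *
n=-orient(20)[0].as_matrix()[:,0]; print(n)
q=get_state()["ee_rot"];print(np.round(Ro.from_quat([q[1],q[2],q[3],q[0]]).as_matrix(),3))
go(OFF+n*.06,20)
E
```

```text
[-0.32870032 -0.0945192   0.93969262]
[[-0.     0.922  0.387]
 [ 0.002  0.387 -0.922]
 [-1.     0.    -0.002]]
pos [ 0.2226 -0.5297  0.2305] F [-0.21 -0.13  0.14] q [-1.29  0.28  1.51 -0.    1.36 -0.12] w 0.085 t 0.1
 turn deg [ 6.7 -1.3 20. ] units [ 0.074 -0.014  0.222]  world d [ 0.2257  0.469  -0.0762]
 shift units: now-axes [ 0.64   3.248 -2.874]  final-axes [ 1.584  2.496 -3.236]
```

Request:
arm_command([
  {"dp": [0,0.36,-0.32],"angular": [0,0,0],"gripper": 0},
  {"dp": [0,0.36,-0.32],"angular": [0,0,0],"gripper": 0},
  {"dp": [0,0.36,-0.32],"angular": [0,0,0],"gripper": 0},
  {"dp": [0,0.36,-0.32],"angular": [0,0,0],"gripper": 0},
  {"dp": [0,0.36,-0.32],"angular": [0,0,0],"gripper": 0},
  {"dp": [0,0.36,-0.32],"angular": [0,0,0],"gripper": 0},
  {"dp": [0,0.36,-0.32],"angular": [0,0,0],"gripper": 0},
  {"dp": [0,0.3,-0.27],"angular": [0,0,0],"gripper": 0},
])

```text
clock: 1.1
position: [0.4224, -0.1121, 0.2281]
ee_rot: [0.586, 0.395, 0.588, -0.393]
contact_force: [0.5, -1.2, 0.5]
width: -0.0001
```

```bash
python3 -c "
from h import *
go(OFF-orient(20)[0].as_matrix()[:,0]*.06,20)"
```

```text
pos [ 0.4224 -0.1121  0.2281] F [ 0.45 -1.16  0.47] q [-0.42  0.07  1.78  0.    1.3   0.76] w -0.0 t 1.1
 turn deg [ 6.1 -1.3 19.9] units [ 0.068 -0.015  0.221]  world d [ 0.0259  0.0514 -0.0737]
 shift units: now-axes [ 0.616  0.361 -0.312]  final-axes [ 0.689  0.096 -0.352]
```

Request:
arm_command([
  {"dp": [0,0,0],"angular": [0.023,-0.005,0.074],"gripper": 0},
  {"dp": [0,0,0],"angular": [0.023,-0.005,0.074],"gripper": 0},
  {"dp": [0,0,0],"angular": [0.023,-0.005,0.074],"gripper": 0},
  {"dp": [0,0.05,-0.17],"angular": [0,0,0],"gripper": 0},
  {"dp": [0,0.05,-0.18],"angular": [0,0,0],"gripper": 0},
  {"dp": [0.3,0,0],"angular": [0,0,0],"gripper": 0},
  {"dp": [0.3,0,0],"angular": [0,0,0],"gripper": 0},
  {"dp": [0,0,0],"angular": [0,0,0],"gripper": 0},
])

```text
clock: 2.1
position: [0.4458, -0.0528, 0.1621]
ee_rot: [0.632, 0.518, 0.482, -0.315]
contact_force: [0.0, 0.3, 0.6]
width: 0.0002
```

```bash
python3 - <<'E'
from h import *
from rig import get_image
go(OFF,20)
s=get_state(); d=get_image("wrist"); print(d["mtx"].tolist(),np.round(d["mount"],4).tolist())
cv2.imwrite("pics/w1.png",d["image"])
q=s["ee_rot"]; R=Ro.from_quat([q[1],q[2],q[3],q[0]]).as_matrix()
def proj(P):
    t=R.T@(P-s["position"]); M=np.linalg.inv(d["mount"]); c=M[:3,:3]@t+M[:3,3]
    p=np.array([c[0],-c[1],-c[2]]); th=np.arctan2(np.hypot(*p[:2]),p[2]); e=p[:2]/np.hypot(*p[:2])
    return d["mtx"][:2,2]+th*d["mtx"][0,0]*e
print("tcp",proj(s["position"]),"off",proj(OFF),"cat",proj(CAT),"but",proj(BUT))
E
```

```text
pos [ 0.4458 -0.0528  0.1621] F [0.04 0.32 0.58] q [-0.48 -0.01  2.1   0.34  0.81  0.6 ] w 0.0 t 2.1
 turn deg [ 0.4 -0.3 -0.6] units [ 0.004 -0.003 -0.006]  world d [ 0.0222 -0.0022 -0.0641]
 shift units: now-axes [ 0.56  -0.027  0.071]  final-axes [ 0.561 -0.021  0.069]
[[371.64829954431775, 0.0, 316.2660895921215], [0.0, 371.64829954431775, 238.3302574494759], [0.0, 0.0, 1.0]] [[-0.0007, 0.298, -0.9546, -0.1423], [0.0008, 0.9546, 0.298, 0.077], [1.0, -0.0005, -0.0009, 0.0], [0.0, 0.0, 0.0, 1.0]]
tcp [315.80107578 310.25861577] off [329.96987867 261.78907798] cat [226.69700206 160.14185155] but [ 290.21382455 -101.35252071]
```

View pics/w1.png

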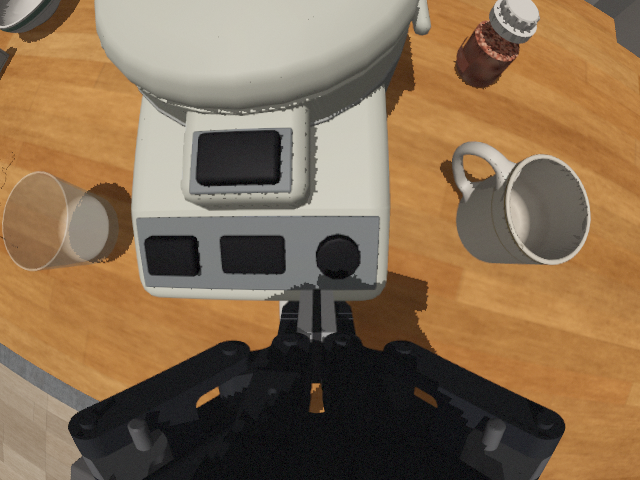

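The wrist view is sharp. The off key top is at about (338,255), the catch at (238,158), and the fingertips end at about (316,295). I cast these onto their planes.

```bash
cat >> h.py <<'E'
def wray(s,d,u,v):
    q=s["ee_rot"]; R=Ro.from_quat([q[1],q[2],q[3],q[0]]).as_matrix()
    p=np.array([u,v])-d["mtx"][:2,2]; th=np.hypot(*p)/d["mtx"][0,0]; e=p/np.hypot(*p)*np.sin(th)
    c=np.array([e[0],-e[1],-np.cos(th)]); M=d["mount"]
    return R@M[:3,3]+s["position"], R@M[:3,:3]@c
def won(s,d,u,v,z):
    c,r=wray(s,d,u,v); return c+r*(z-c[2])/r[2]
E
python3 - <<'E'
from h import *
from rig import get_image
s=get_state(); d=get_image("wrist"); im=d["image"]; g=im.max(2)
m=np.zeros_like(g); m[120:285,140:370]=(g[120:285,140:370]<48)*255
k,l,st,ce=cv2.connectedComponentsWithStats(m)
for i in range(1,k):
    if st[i,4]>300: 
        u,v=ce[i]; z=.143 if v<200 else .097
        c,r=wray(s,d,u,v); dp=d["depth"][int(v),int(u)]
        a=wray(s,d,*d["mtx"][:2,2]+1e-6)[1]
        print(st[i],np.round(ce[i],1),np.round(won(s,d,u,v,z),4),"depthpt",np.round(c+r*dp/(r@a),4))
E
```

```text
[ 196  133   84   55 3714] [235.4 158.5] [0.5052 0.0067 0.143 ] depthpt [0.505  0.0063 0.1441]
[ 144  237   56   40 2015] [171.7 256.2] [0.4431 0.0421 0.097 ] depthpt [0.4431 0.0419 0.0975]
[ 219  237   65   39 2354] [251.5 255.3] [ 0.4591 -0.0084  0.097 ] depthpt [ 0.4589 -0.0076  0.0922]
[ 315  236   44   45 1535] [336.  258.2] [ 0.4722 -0.0587  0.097 ] depthpt [ 0.4722 -0.0587  0.0975]
```

Request:
arm_command([
  {"dp": [0.15,0,0.05],"angular": [0,0,0],"gripper": 0},
  {"dp": [0.15,0,0.05],"angular": [0,0,0],"gripper": 0},
  {"dp": [0.15,0,0],"angular": [0,0,0],"gripper": 0},
  {"dp": [0.06,0,0],"angular": [0,0,0],"gripper": 0},
  {"dp": [0.04,0,0],"angular": [0,0,0],"gripper": 0},
  {"dp": [0.03,0,0],"angular": [0,0,0],"gripper": 0},
  {"dp": [0.02,0,0],"angular": [0,0,0],"gripper": 0},
  {"dp": [0,0,0],"angular": [0,0,0],"gripper": 0},
])

```text
clock: 3.2
position: [0.4817, -0.063, 0.1056]
ee_rot: [0.64, 0.519, 0.473, -0.313]
contact_force: [1.0, -0.9, 0.4]
width: -0.0003
```

```bash
sed -i 's/^OFF=.*/OFF=np.array([.471,-.058,.098]); BUT=np.array([.649,.021,.190]); CAT=np.array([.504,.008,.143])/' h.py; python3 - <<'E'
from h import *
from rig import get_image
go(OFF,20); s=get_state(); d=get_image("wrist"); cv2.imwrite("pics/w2.png",d["image"][120:420,120:480])
E
```

```text
pos [ 0.4817 -0.063   0.1056] F [ 1.01 -0.89  0.42] q [-0.46  0.12  2.15  0.42  0.62  0.51] w -0.0 t 3.2
 turn deg [ 0.5  0.7 -1.6] units [ 0.006  0.008 -0.018]  world d [-0.0107  0.005  -0.0076]
 shift units: now-axes [ 0.031 -0.092 -0.066]  final-axes [ 0.034 -0.091 -0.065]
```

View pics/w2.png

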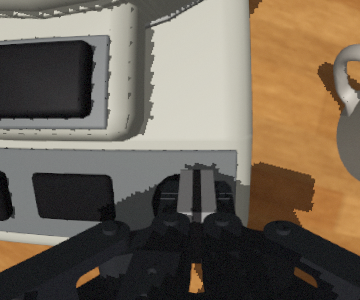

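Request:
arm_command([
  {"dp": [0,-0.05,-0.03],"angular": [0,0,-0.018],"gripper": 0},
  {"dp": [0,-0.04,-0.03],"angular": [0,0,0],"gripper": 0},
  {"dp": [0,0,0],"angular": [0,0,0],"gripper": 0},
  {"dp": [0.02,0,0],"angular": [0,0,0],"gripper": 0},
  {"dp": [0.02,0,0],"angular": [0,0,0],"gripper": 0},
  {"dp": [0.02,0,0],"angular": [0,0,0],"gripper": 0},
  {"dp": [0.02,0,0],"angular": [0,0,0],"gripper": 0},
  {"dp": [0,0,0],"angular": [0,0,0],"gripper": 0},
])

```text
clock: 4.25
position: [0.4731, -0.0581, 0.0926]
ee_rot: [0.636, 0.512, 0.48, -0.321]
contact_force: [-1.6, -0.4, 2.8]
width: 0.0
```

```bash
python3 -c "
from h import *
go(OFF,20)"
```

```text
pos [ 0.4731 -0.0581  0.0926] F [-1.64 -0.44  2.77] q [-0.44  0.13  2.17  0.39  0.6   0.55] w 0.0 t 4.25
 turn deg [ 0.5  0.7 -0.1] units [ 0.006  0.008 -0.001]  world d [-0.0021  0.0001  0.0054]
 shift units: now-axes [-0.048 -0.    -0.005]  final-axes [-0.048 -0.    -0.006]
```

Request:
arm_command([
  {"dp": [0.025,0,0],"angular": [0,0,0],"gripper": 0},
  {"dp": [0.025,0,0],"angular": [0,0,0],"gripper": 0},
  {"dp": [0.02,0,0],"angular": [0,0,0],"gripper": 0},
  {"dp": [0,0,0],"angular": [0,0,0],"gripper": 0},
  {"dp": [0,0,0],"angular": [0,0,0],"gripper": 0},
  {"dp": [0,0,0],"angular": [0,0,0],"gripper": 0},
  {"dp": [0,0,0],"angular": [0,0,0],"gripper": 0},
  {"dp": [0,0,0],"angular": [0,0,0],"gripper": 0},
])

```text
clock: 5.25
position: [0.474, -0.0578, 0.0906]
ee_rot: [0.639, 0.51, 0.479, -0.319]
contact_force: [-1.6, -0.7, 4.1]
width: -0.0
```

```bash
python3 - <<'E'
from h import *
from rig import get_image
go(OFF,20); s=get_state(); d=get_image("wrist"); im=d["image"]; cv2.imwrite("pics/w3.png",im[150:450,100:500])
E
```

```text
pos [ 0.474  -0.0578  0.0906] F [-1.63 -0.73  4.06] q [-0.44  0.13  2.17  0.4   0.59  0.53] w -0.0 t 5.25
 turn deg [ 1.   0.9 -0.2] units [ 0.011  0.01  -0.002]  world d [-0.003  -0.0002  0.0074]
 shift units: now-axes [-0.067 -0.001 -0.004]  final-axes [-0.067 -0.001 -0.005]
```

View pics/w3.png

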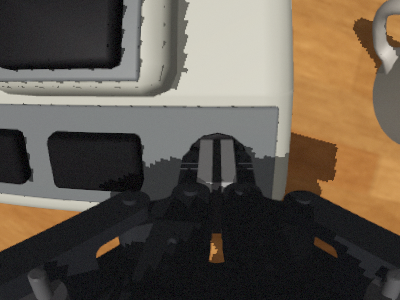

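The fingers sit on the off key at 4.4 N and about 8 mm of travel. I back off and check the cook key by depth.

Request:
arm_command([
  {"dp": [-0.2,0,0],"angular": [0,0,0],"gripper": 0},
  {"dp": [-0.3,0,0],"angular": [0,0,0],"gripper": 0},
  {"dp": [-0.3,0,0],"angular": [0,0,0],"gripper": 0},
  {"dp": [-0.3,0,0],"angular": [0,0,0],"gripper": 0},
  {"dp": [-0.2,0,0],"angular": [0,0,-0.06],"gripper": 0},
  {"dp": [0,0,0],"angular": [0,0,-0.08],"gripper": 0},
  {"dp": [0,0,0],"angular": [0,0,-0.08],"gripper": 0},
  {"dp": [0,0,0],"angular": [0,0,0],"gripper": 0},
])

```text
clock: 6.3
position: [0.4219, -0.0719, 0.2394]
ee_rot: [0.572, 0.418, 0.561, -0.428]
contact_force: [-0.1, -0.7, 0.4]
width: -0.0001
```

```bash
python3 - <<'E'
from h import *
from rig import get_image
go(BUT+[0,0,.06],0); s=get_state(); d=get_image("wrist"); im=d["image"]; cv2.imwrite("pics/w4.png",im)
g=im.max(2); m=np.zeros_like(g); m[0:290,100:400]=(g[0:290,100:400]<48)*255
k,l,st,ce=cv2.connectedComponentsWithStats(m)
a=wray(s,d,*d["mtx"][:2,2]+1e-6)[1]
for i in range(1,k):
    if st[i,4]>200: 
        u,v=ce[i]; c,r=wray(s,d,u,v); dp=d["depth"][int(v),int(u)]
        print(st[i],np.round(ce[i],1),"depthpt",np.round(c+r*dp/(r@a),4))
E
```

```text
pos [ 0.4219 -0.0719  0.2394] F [-0.13 -0.72  0.43] q [-0.32  0.04  1.78 -0.02  1.31  0.97] w -0.0 t 6.3
 turn deg [0.4 1.2 0.1] units [0.004 0.013 0.001]  world d [0.2271 0.0929 0.0106]
 shift units: now-axes [-0.096  2.034 -0.205]  final-axes [-0.088  2.033 -0.221]
[200  66  67  46 614] [237.6  89. ] depthpt [0.5062 0.0026 0.1432]
[297 140  36  35 974] [314.8 157.2] depthpt [ 0.4732 -0.059   0.0986]
[ 219  142   55   33 1678] [245.8 158. ] depthpt [ 0.4586 -0.0083  0.0991]
[ 158  145   47   33 1311] [181.2 160.6] depthpt [0.4437 0.042  0.0986]
```

View pics/w4.png

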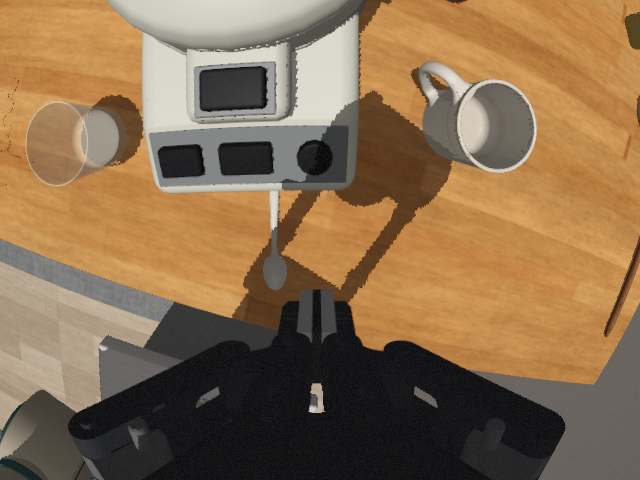

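The cook key popped up: depth gives 0.099 m now against 0.092 m before, and all three keys are level at (181..315,158). Next I go to the steam button.

Request:
arm_command([
  {"dp": [-0.1,0.2,-0.04],"angular": [0,0.013,0],"gripper": 0},
  {"dp": [-0.1,0.35,-0.05],"angular": [0,0,0],"gripper": 0},
  {"dp": [0,0.35,-0.05],"angular": [0,0,0],"gripper": 0},
  {"dp": [0,0.35,-0.05],"angular": [0,0,0],"gripper": 0},
  {"dp": [0,0.3,-0.05],"angular": [0,0,0],"gripper": 0},
  {"dp": [0,0.15,0],"angular": [0,0,0],"gripper": 0},
  {"dp": [0,0,0],"angular": [0,0,0],"gripper": 0},
  {"dp": [0,0,0],"angular": [0,0,0],"gripper": 0},
])

```text
clock: 7.35
position: [0.604, 0.0127, 0.2596]
ee_rot: [0.562, 0.427, 0.568, -0.423]
contact_force: [0.1, 0.1, 0.0]
width: -0.0001
```

```bash
cat > look.py <<'E'
from h import *
from rig import get_image
import sys
go(BUT+[0,0,.03],0); s=get_state(); d=get_image("wrist"); im=d["image"]; cv2.imwrite(sys.argv[1],im)
g=im.max(2); m=np.zeros_like(g); m[0:300,100:450]=(g[0:300,100:450]<48)*255
k,l,st,ce=cv2.connectedComponentsWithStats(m)
a=wray(s,d,*d["mtx"][:2,2]+1e-6)[1]
for i in range(1,k):
    if st[i,4]>200: 
        u,v=ce[i]; c,r=wray(s,d,u,v); dp=d["depth"][int(v),int(u)]
        print(st[i],np.round(ce[i],1),"depthpt",np.round(c+r*dp/(r@a),4))
E
python3 look.py pics/w5.png
```

```text
pos [0.604  0.0127 0.2596] F [0.14 0.08 0.03] q [-0.1   0.31  1.39  0.01  1.45  1.19] w -0.0 t 7.35
 turn deg [ 0.1 -0.5  0. ] units [ 0.001 -0.006  0.   ]  world d [ 0.045   0.0083 -0.0396]
 shift units: now-axes [0.33 0.38 0.04]  final-axes [0.33  0.38  0.037]
[ 307  146   48   50 1529] [333.2 171.7] depthpt [0.6554 0.0179 0.1906]
```

View pics/w5.png

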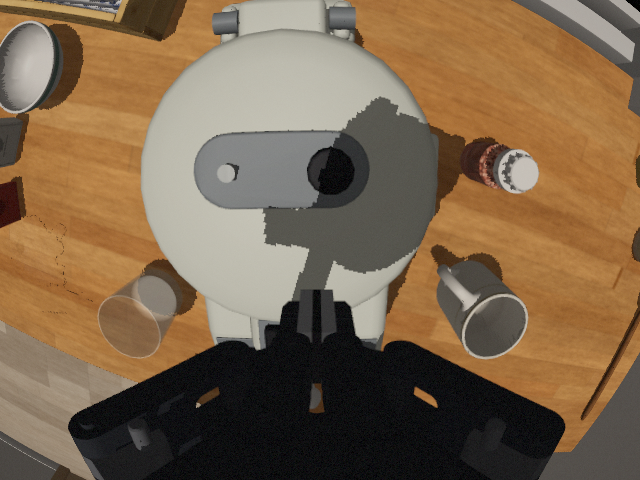

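Request:
arm_command([
  {"dp": [0,0.2,0.03],"angular": [0,0,0],"gripper": 0},
  {"dp": [0,0.2,0.03],"angular": [0,0,0],"gripper": 0},
  {"dp": [0,0,0],"angular": [0,0,0],"gripper": 0},
  {"dp": [0.15,0,0],"angular": [0,0,0],"gripper": 0},
  {"dp": [0.15,0,0],"angular": [0,0,0],"gripper": 0},
  {"dp": [0.12,0,0],"angular": [0,0,0],"gripper": 0},
  {"dp": [0.05,0,0],"angular": [0,0,0],"gripper": 0},
  {"dp": [0,0,0],"angular": [0,0,0],"gripper": 0},
])

```text
clock: 8.4
position: [0.6441, 0.0163, 0.2051]
ee_rot: [0.562, 0.428, 0.567, -0.425]
contact_force: [0.4, 0.9, 1.3]
width: -0.0001
```

```bash
sed -i 's/BUT=np.array(\[.649,.021/BUT=np.array([.653,.019/' h.py; python3 -c "
from h import *
go(BUT,0)"
```

```text
pos [0.6441 0.0163 0.2051] F [0.39 0.89 1.28] q [-0.09  0.4   1.39  0.01  1.36  1.2 ] w -0.0 t 8.4
 turn deg [-0.2 -0.5  0.1] units [-0.002 -0.006  0.001]  world d [ 0.0089  0.0027 -0.0151]
 shift units: now-axes [ 0.126  0.078 -0.001]  final-axes [ 0.126  0.078 -0.002]
```

Request:
arm_command([
  {"dp": [0.02,0.05,0],"angular": [0,0,0],"gripper": 0},
  {"dp": [0.03,0.03,0],"angular": [0,0,0],"gripper": 0},
  {"dp": [0.04,0,0],"angular": [0,0,0],"gripper": 0},
  {"dp": [0.04,0,0],"angular": [0,0,0],"gripper": 0},
  {"dp": [0.03,0,0],"angular": [0,0,0],"gripper": 0},
  {"dp": [0.03,0,0],"angular": [0,0,0],"gripper": 0},
  {"dp": [0.02,0,0],"angular": [0,0,0],"gripper": 0},
  {"dp": [0.02,0,0],"angular": [0,0,0],"gripper": 0},
])

```text
clock: 9.4
position: [0.6554, 0.0191, 0.1817]
ee_rot: [0.564, 0.429, 0.565, -0.423]
contact_force: [-5.0, -0.2, 16.0]
width: 0.0
```

```bash
python3 -c "
from h import *
go(BUT,0)"
```

```text
pos [0.6554 0.0191 0.1817] F [-4.99 -0.19 16.03] q [-0.08  0.42  1.4   0.01  1.31  1.21] w 0.0 t 9.4
 turn deg [-0.1 -0.4 -0.3] units [-0.002 -0.004 -0.003]  world d [-0.0024 -0.0001  0.0083]
 shift units: now-axes [-0.069 -0.019 -0.005]  final-axes [-0.069 -0.019 -0.004]
```

The button bottomed out at 8.3 mm with 16 N. I retreat up and back, then check the button and pin.

Request:
arm_command([
  {"dp": [-0.2,0,0],"angular": [0,0,0],"gripper": 0},
  {"dp": [-0.3,0,0],"angular": [0,0,0],"gripper": 0},
  {"dp": [-0.2,-0.3,0],"angular": [0,0,0],"gripper": 0},
  {"dp": [0,-0.4,0],"angular": [0,0,0],"gripper": 0},
  {"dp": [0,-0.4,0],"angular": [0,0,0],"gripper": 0},
  {"dp": [0,-0.2,0],"angular": [0,0,0.08],"gripper": 0},
  {"dp": [0,0,0],"angular": [0,0,0.08],"gripper": 0},
  {"dp": [0,0,0],"angular": [0,0,0.06],"gripper": 0},
])

```text
clock: 10.4
position: [0.5024, -0.0246, 0.2646]
ee_rot: [0.631, 0.521, 0.48, -0.317]
contact_force: [-0.2, 0.6, -0.4]
width: -0.0002
```

```bash
sed -i 's/^go(.*; s=get/go(CAT,20); s=get/' look.py; python3 look.py pics/w6.png
```

```text
pos [ 0.5024 -0.0246  0.2646] F [-0.21  0.62 -0.38] q [-0.34 -0.03  1.84  0.24  1.04  0.86] w -0.0 t 10.4
 turn deg [-0.1 -0.2 -0.7] units [-0.002 -0.002 -0.008]  world d [ 0.0016  0.0326 -0.1216]
 shift units: now-axes [ 0.98  -0.277 -0.253]  final-axes [ 0.982 -0.264 -0.258]
[298  54  37  34 977] [316.2  70.6] depthpt [0.6528 0.0186 0.1841]
[ 251  255   57   37 1236] [280.7 271. ] depthpt [0.5078 0.0054 0.1422]
```

View pics/w6.png

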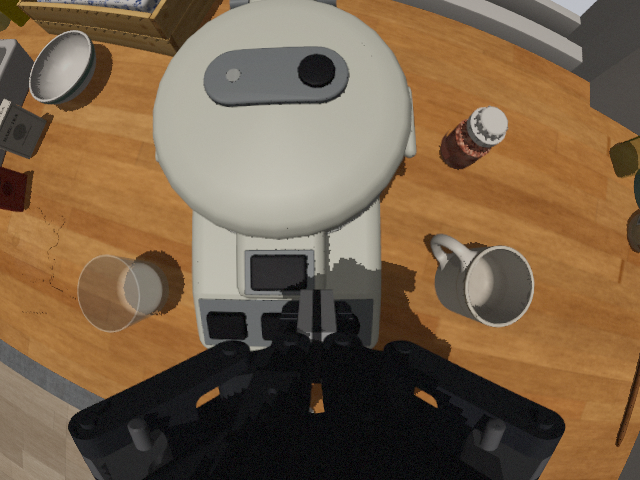

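The button stays down: its top is at 0.184 m, at (316,70). The pin at (233,75) looks flush. The catch is at (281,271), about (0.507, 0.006). Next is the approach to the catch.

Request:
arm_command([
  {"dp": [0.1,0,-0.08],"angular": [0,0,-0.004],"gripper": 0},
  {"dp": [0.1,0,-0.08],"angular": [0,0,-0.004],"gripper": 0},
  {"dp": [0.1,0,-0.08],"angular": [0,0,0],"gripper": 0},
  {"dp": [0.15,-0.06,0],"angular": [0,0,0],"gripper": 0},
  {"dp": [0.15,-0.06,0],"angular": [0,0,0],"gripper": 0},
  {"dp": [0.15,-0.06,0],"angular": [0,0,0],"gripper": 0},
  {"dp": [0,0,0],"angular": [0,0,0],"gripper": 0},
  {"dp": [0,0,0],"angular": [0,0,0],"gripper": 0},
])

```text
clock: 11.45
position: [0.505, 0.0144, 0.1638]
ee_rot: [0.627, 0.515, 0.489, -0.321]
contact_force: [0.9, -0.1, -0.0]
width: -0.0001
```

```bash
sed -i 's/CAT=.*/CAT=np.array([.508,.006,.147])/' h.py; python3 -c "
from h import *
go(CAT,20)"
```

```text
pos [0.505  0.0144 0.1638] F [ 0.89 -0.13 -0.04] q [-0.24  0.07  2.01  0.25  0.79  0.9 ] w -0.0 t 11.45
 turn deg [ 0.2 -0.6  0.6] units [ 0.002 -0.007  0.007]  world d [ 0.003  -0.0084 -0.0168]
 shift units: now-axes [ 0.133 -0.042  0.075]  final-axes [ 0.134 -0.044  0.074]
```

Request:
arm_command([
  {"dp": [0.03,-0.01,0.04],"angular": [0,0,0],"gripper": 0},
  {"dp": [0.03,-0.01,0.035],"angular": [0,0,0],"gripper": 0},
  {"dp": [0.03,-0.01,0],"angular": [0,0,0],"gripper": 0},
  {"dp": [0.03,-0.01,0],"angular": [0,0,0],"gripper": 0},
  {"dp": [0.03,-0.01,0],"angular": [0,0,0],"gripper": 0},
  {"dp": [0.03,-0.01,0],"angular": [0,0,0],"gripper": 0},
  {"dp": [0.03,-0.01,0],"angular": [0,0,0],"gripper": 0},
  {"dp": [0,0,0],"angular": [0,0,0],"gripper": 0},
])

```text
clock: 12.45
position: [0.51, 0.005, 0.1381]
ee_rot: [0.628, 0.515, 0.487, -0.32]
contact_force: [-0.4, -0.1, 4.4]
width: 0.0
```

```bash
python3 -c "
from h import *
go(CAT,20)"
```

```text
pos [0.51   0.005  0.1381] F [-0.42 -0.05  4.45] q [-0.26  0.11  2.04  0.28  0.72  0.84] w 0.0 t 12.45
 turn deg [ 0.3 -0.5  0.4] units [ 0.003 -0.005  0.004]  world d [-0.002   0.001   0.0089]
 shift units: now-axes [-0.075  0.012 -0.013]  final-axes [-0.075  0.013 -0.013]
```

The catch is fully down at 4.4 N after about 9 mm. I retreat back and up, clear of the lid.

Request:
arm_command([
  {"dp": [-0.2,-0.05,0],"angular": [0,0,0],"gripper": 0},
  {"dp": [-0.3,-0.2,0],"angular": [0,0,0],"gripper": 0},
  {"dp": [-0.3,-0.35,0],"angular": [0,0,0],"gripper": 0},
  {"dp": [-0.2,-0.35,0],"angular": [0,0,0],"gripper": 0},
  {"dp": [-0.1,-0.3,0],"angular": [0,0,0],"gripper": 0},
  {"dp": [0,0,0],"angular": [0,0,0],"gripper": 0},
  {"dp": [0,0,0],"angular": [0,0,0],"gripper": 0},
  {"dp": [0,0,0],"angular": [0,0,0],"gripper": 0},
])

```text
clock: 13.45
position: [0.3302, -0.0494, 0.2141]
ee_rot: [0.63, 0.514, 0.487, -0.319]
contact_force: [0.5, 0.4, 0.2]
width: 0.0002
```

Request:
arm_command([
  {"dp": [0,0,0],"angular": [0,0,0],"gripper": 0},
  {"dp": [0,0,0],"angular": [0,0,0],"gripper": 0},
  {"dp": [0,0,0],"angular": [0,0,0],"gripper": 0},
  {"dp": [0,0,0],"angular": [0,0,0],"gripper": 0},
  {"dp": [0,0,0],"angular": [0,0,0],"gripper": 0},
  {"dp": [0,0,0],"angular": [0,0,0],"gripper": 0},
  {"dp": [0,0,0],"angular": [0,0,0],"gripper": 0},
  {"dp": [0,0,0],"angular": [0,0,0],"gripper": 0},
])

```text
clock: 14.45
position: [0.3316, -0.0485, 0.2138]
ee_rot: [0.63, 0.513, 0.488, -0.318]
contact_force: [0.2, 0.6, -0.5]
width: 0.0002
```

Request:
arm_command([
  {"dp": [0,0,0],"angular": [0,0,0],"gripper": 0},
  {"dp": [0,0,0],"angular": [0,0,0],"gripper": 0},
  {"dp": [0,0,0],"angular": [0,0,0],"gripper": 0},
  {"dp": [0,0,0],"angular": [0,0,0],"gripper": 0},
  {"dp": [0,0,0],"angular": [0,0,0],"gripper": 0},
  {"dp": [0,0,0],"angular": [0,0,0],"gripper": 0},
  {"dp": [0,0,0],"angular": [0,0,0],"gripper": 0},
  {"dp": [0,0,0],"angular": [0,0,0],"gripper": 0},
])

```text
clock: 15.45
position: [0.3316, -0.0485, 0.2138]
ee_rot: [0.63, 0.513, 0.488, -0.318]
contact_force: [0.2, -0.2, 0.2]
width: 0.0
```

Request:
arm_command([
  {"dp": [0,0,0],"angular": [0,0,0],"gripper": 0},
  {"dp": [0,0,0],"angular": [0,0,0],"gripper": 0},
  {"dp": [0,0,0],"angular": [0,0,0],"gripper": 0},
  {"dp": [0,0,0],"angular": [0,0,0],"gripper": 0},
  {"dp": [0,0,0],"angular": [0,0,0],"gripper": 0},
  {"dp": [0,0,0],"angular": [0,0,0],"gripper": 0},
  {"dp": [0,0,0],"angular": [0,0,0],"gripper": 0},
  {"dp": [0,0,0],"angular": [0,0,0],"gripper": 0},
])

```text
clock: 16.45
position: [0.3315, -0.0485, 0.2138]
ee_rot: [0.63, 0.513, 0.488, -0.318]
contact_force: [-0.9, -1.3, 0.1]
width: 0.0
```

```bash
python3 look.py pics/w7.png; python3 -c "
from rig import *;import cv2
a=get_image('scene')['image'][140:360,200:460]; cv2.imwrite('pics/s7.png',cv2.resize(a,None,fx=2.6,fy=2.6))"
```

```text
pos [ 0.3315 -0.0485  0.2138] F [-0.91 -1.3   0.12] q [-0.68 -0.26  2.15  0.32  1.08  0.47] w 0.0 t 16.45
 turn deg [ 0.6 -0.4  0.4] units [ 0.007 -0.005  0.004]  world d [ 0.1765  0.0545 -0.0668]
 shift units: now-axes [ 1.041  1.262 -0.009]  final-axes [ 1.049  1.256 -0.03 ]
[ 282   18   61   35 2029] [311.9  34.6] depthpt [0.5012 0.0059 0.1438]
[224 103  45  33 863] [245.7 123. ] depthpt [0.4373 0.0419 0.0962]
[ 286  103   53   32 1070] [315.  121.7] depthpt [ 0.453  -0.0107  0.0965]
[363 103  34  34 773] [380.5 120.8] depthpt [ 0.4693 -0.0598  0.0972]
```

View pics/s7.png

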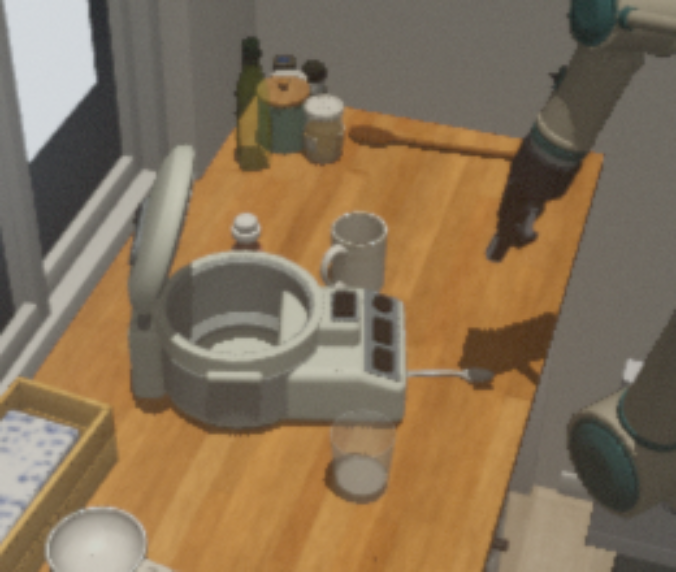

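View pics/w7.png

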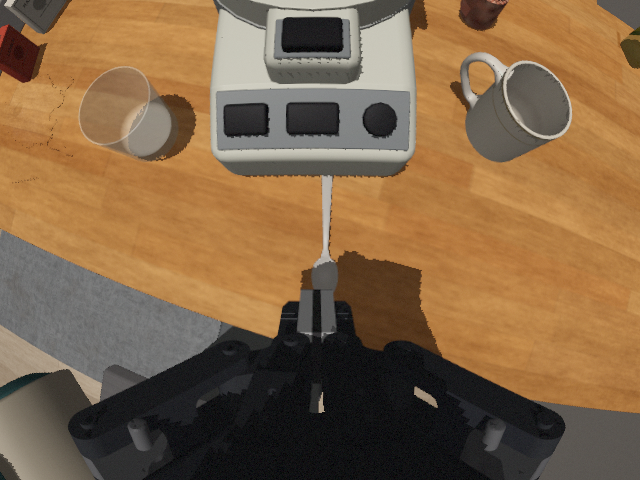

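The scene view shows the lid standing wide open, from about (185,150) to (145,300), with the gripper clear of it. The wrist view shows all three keys up, and the mug, glass and teaspoon in place.

```bash
python3 -c "
from rig import *
print(sign_off(), get_state()['clock'])"
```

```text
the job is handed in; nothing more can be done
the job is handed in; nothing more can be done
```

The cooker is open and the job is handed in, at about 16.5 s of the allowed 45 s; `sign_off` gave no verdict.

- **Off key:** I pressed it about 8 mm with 4.4 N. The cook key popped up: its depth reading went from 0.092 to 0.099 m.
- **Steam button:** I pressed it to its stop, peaking at 16 N. It stayed down, its top at 0.184 m against 0.190 m before. The pin looked flush in the picture, but I did not measure how far it had sunk.
- **Lid catch:** I pressed it fully down with 4.4 N and backed away. About 4 s later the lid stood wide open in the scene view. I judged that by eye and did not measure the angle.
- **Last checks:** The gripper was well clear of the cooker and touching nothing, all three keys were up, and the things around the cooker looked unmoved. I did not compare their positions numerically.
- **Disagreement:** The top and wrist cameras differed by about 5 mm on key positions. I aimed close to the wrist values, and every press worked.

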